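# Find the rattling case and present it over the inspection camera

### The job

First push the camera carrier along its rail, to the robot's right, until it clicks into the detent at the inspection station by the steel post. Then, working from left to right, lift each of the three sealed cases, give it a brisk shake and set it back where it stood, to find the one with a loose part rattling inside. Finish while holding that rattling case in the gripper, level and still, centred about 50 mm above the camera's lens without touching it, with the other two standing in their places and the loose tools left alone.

Things in the scene. Friction and masses are not known exactly. Their poses are not given: they have to be found in the camera images.
- carrier (a joint): Carrier on the rail, m: 0 at the rail's left end, growing to the robot's right; starts at 0 to 0.06, sits in the station's spring detent at 0.150, end stop at 0.200. Stays where left. Sliding takes 2 N plus 8 N per m/s, about 8 N over the detent's edge, which starts 17 mm before the station; the last 8 mm pull it in. Pushing on past takes as much.
- lens (a point): Centre of the top of the black camera barrel on the carrier (58 mm across, white ring light, glass lens looking up), 80 mm above the bench. z up; y along the rail to the robot's left, opposite to the way the carrier is pushed.
- push_plate (a point): Centre of the outer (left) face of the carrier's upright aluminium push plate: 60 mm wide, 10 mm thick, 42 to 78 mm above the bench, this point at 60 mm, 70 mm from the lens centre along the lens's +y, at the left end of the carrier (140 mm long, 80 mm wide). Axes as for the lens.
- station (a point): Inspection station: where the lens centre is when the carrier sits in the detent. A thin upright steel post, 60 mm tall, stands 62 mm from it on the rail's far side. Fixed to the rail (90 mm wide, 440 mm long), which lies across in front of the robot; axes as for the lens.
- case_left_center (a point): Centre, 24 mm above the bench, of the left of three like sealed black cases standing in a row between robot and rail: 82 long (x axis), 66 wide (y), 48 mm tall, 0.4 kg. Grip across the width, 25 N or more. One, a new one each time, holds a loose 210 g part free to run 21 mm along x and y: it knocks when shaken and slips to the low side within half a second at a 2.5 degree tilt; the others are packed tight to the same weight.
- case_middle_center (a point): Centre, 24 mm above the bench, of the middle of three like sealed black cases standing in a row between robot and rail: 82 long (x axis), 66 wide (y), 48 mm tall, 0.4 kg. Grip across the width, 25 N or more. One, a new one each time, holds a loose 210 g part free to run 21 mm along x and y: it knocks when shaken and slips to the low side within half a second at a 2.5 degree tilt; the others are packed tight to the same weight.
- case_right_center (a point): Centre, 24 mm above the bench, of the right of three like sealed black cases standing in a row between robot and rail: 82 long (x axis), 66 wide (y), 48 mm tall, 0.4 kg. Grip across the width, 25 N or more. One, a new one each time, holds a loose 210 g part free to run 21 mm along x and y: it knocks when shaken and slips to the low side within half a second at a 2.5 degree tilt; the others are packed tight to the same weight.
- screwdriver: Bystander, leave alone: a screwdriver about 200 mm long lying on the bench; origin at its underside.
- pillar: Bystander, leave alone: a dark steel cylinder 48 mm across, 90 mm tall, standing on the bench; origin at the centre of its underside.
- mount_ring: Bystander, leave alone: a turned steel stub 60 mm across the foot, 30 mm tall; origin at the centre of its underside.
Not all that is in view belongs to the job. Leave any blue or purple look-alike of the part that bears case_left_center alone.

How it is judged:
By the outcome, as a careful person would: the job done as asked, in the order asked, and still so for the second after the job is handed in, while the arm keeps its last pose, push and grip.
It also fails if it takes over 72 s, if anything falls off the work surface, if the arm or the gripper's body presses on something with over 40 N, if the wrist force passes 120 N, or if a joint passes its speed limit or range.

### The arm

A 6-joint arm with a two-finger parallel gripper is mounted at the origin on the work surface. World frame = base frame: x ahead of the robot, y to its left, z up, the work surface at z = 0. Lengths are in m, angles in rad, forces in N, time in s.
With the tool pointing down it reaches from about 0.35 to 0.925 m from the base axis. Payload 6.4 kg.
Tool frame: the origin (TCP) lies midway between the tips of the shut fingers; the grasp point (between the pads) lies grip_depth behind it (grip_depth is the distance from the TCP to the grasp point, in m); z points along the fingers, y is the line along which they close (so a half turn about z gives the same grasp; the last joint's range is limited). The gripper opens to 94 mm and grips with 3 to 60 N. Pads are 16 mm wide; open, the fingers measure 119 mm over their backs; the gripper's body (75 mm by 177 mm) begins 78 mm behind the grasp point.
Start: joints at [-1.459, 0.245, 1.558, -0, 1.339, -0.174], TCP at [0.183, -0.624, 0.205] pointing down, gripper open.
Joint ranges: [-3.13, 3.13], [-1.02, 2.26], [0.13, 2.54], [-0.95, 4.09], [0.21, 2.88], [-2.74, 2.74]. Speed limits (rad/s): [2.57, 2.57, 3.14, 3.14, 3.14, 3.14].

### API

Orientations are given as a 3x3 rotation matrix whose columns are the frame's x, y, z axes.
In Python, from plant import * gives the robot as it stands. The module is installed in compiled form; this text tells all that it offers.
- The arm moves only by the tool drive_tool, never from a script. Its argument "increments" is a list that holds one entry, the list of rows, each a list of 7 numbers: the turn, a rotation vector about the tool's x, y, z in rad, then the shift along the tool's x, y, z in m, then the opening, from -1 (shut) to 1 (fully open). In form: [[[rx, ry, rz, tx, ty, tz, grip], ...]]. A call has 1 to 10 rows; each row shifts and turns the commanded pose from where the row before left it, along the tool's axes as they then stand; what a row does not reach is not made up. A row lasts 1/8 s, in which the tool goes at most 62.5 mm and 10.7 degrees, less where a joint would pass 70% of its speed; a pose out of reach is approached as far as the arm can. A call with a gripper value outside its range is refused whole. The fingers move at their own pace and stop on an object; "squeeze" is the grip in N (left out, the last holds). Time passes only in rows, so rows that do not move let the fingers close. It gives the time, the measured TCP pose, the force, the opening and the grip force at its end, in the units of the state.
- sense(): the state, without advancing time (a new reading comes with each control period).
- get_image(name): name is "scene" or "top"; returns (picture, depth): 480x640x3 uint8, blue, green, red; 480x640 float32, m along the optical axis (not along the pixel's ray), 0 where there is no reading.
- camera_info(name): a dict with "intrinsics" (3x3 intrinsics, pixels), "R" (3x3) and "t" (3): a world point X has camera coordinates R X + t. Camera axes: x right, y down, z forward; pixel columns grow to the right and rows downward; lengths in m; the calibration is good to about 2 mm. A picture is of the moment at which its call begins. camera_info takes no time and is no camera call.
- close_job(): hands the job in; it is judged then, once.
Trained networks look in the newest picture that a camera, given by its name, has taken for a name from the list of things; names that differ only in an ending like _2 or _b are one class to them, and where a whole thing is asked for, a point or a joint stands for the part that bears it (a point fixed in the world has none). Each returns a list of dicts, best first, with "confidence" (0 to 1); they miss things now and then, are a little off and sometimes report something else, mostly with a low value. They report only what shows in the picture. A call takes as long as a camera call. They do not tell look-alikes from the thing itself.
- cut_out(camera, query): "pixels" (480x640 bool, what is visible of it) and "bbox" ([left, top, right, bottom] in pixels, round what is visible of it).
- pinpoint(camera, query): "location" ([column, row] in pixels: a listed point, or the origin of a listed thing).
The state is a dict: "time_s": time; "joint_pos": joint angles; "joint_vel": joint speeds; "tau": joint torques, N m; "tcp_pos": TCP position; "ee_rot": TCP orientation; "contact_force": force on the tool from outside, world axes, zero at the start; "ft_torque": the same for the moment, N m; "finger_gap": opening from 0.0 (shut) to 1.0 (fully open); "finger_force": force on a finger pad.
Only numpy, scipy, OpenCV 4.12 (cv2) and the standard library are available. Lean on these libraries where they do the work, as an engineer would, in place of code of your own. Each camera call takes 0.05 s, during which the arm holds its last target. There are 200 camera calls.

## Working session

There is one attempt and no reset: what is moved stays moved. The work goes in short steps, Python scripts to look and compute and a tool call to move; the robot and the scene stay as the last step left them, time stands still between calls to the robot, and variables do not carry over. Pictures are saved under pics/ and viewed, at most 10 in all, crops included, and the job is handed in when it is done.

Besides the shell and the picture viewer there is one more tool, called after "Request:" as a command line: name --argument value ..., lists and objects as JSON in quotes. drive_tool: Moves the arm, as the interface text tells. Its arguments: {"type":"object","properties":{"increments":{"type":"array","items":{"type":"array","items":{"type":"array","items":{"type":"number"}}}},"squeeze":{"type":"number"}},"required":["increments"]}

```bash
mkdir -p pics; cat > h.py <<'E'
from plant import *
import numpy as np, cv2
def unproj(cam,px,z=None,depth=None):
    c=camera_info(cam);K=np.array(c["intrinsics"]);R=np.array(c["R"]);t=np.array(c["t"])
    d=np.linalg.inv(K)@np.array([px[0],px[1],1.])
    o=-R.T@t; w=R.T@d
    s=depth if z is None else (z-o[2])/w[2]
    return o+s*w
E
python3 - <<'E'
from h import *
s=sense();print({k:np.round(v,3).tolist() for k,v in s.items()})
for cam in("scene","top"):
    im,d=get_image(cam);cv2.imwrite(f"pics/{cam}0.png",im);np.save(f"{cam}_d.npy",d)
    print(cam,np.round(-np.array(camera_info(cam)["R"]).T@camera_info(cam)["t"],3))
    for q,z in [("lens",.08),("push_plate",.06),("station",.08),("case_left_center",.024),("case_middle_center",.024),("case_right_center",.024),("screwdriver",0),("pillar",0),("mount_ring",0)]:
        for r in pinpoint(cam,q)[:4]:
            print(q,np.round(r["confidence"],2),np.round(r["location"],1),np.round(unproj(cam,r["location"],z),3))
E
```

```text
{'time_s': 0.0, 'joint_pos': [-1.459, 0.246, 1.559, -0.0, 1.339, -0.174], 'joint_vel': [0.0, -0.002, 0.001, 0.001, 0.001, -0.001], 'tau': [-0.001, -41.584, -31.461, 0.068, 0.033, -0.0], 'tcp_pos': [0.183, -0.623, 0.204], 'ee_rot': [[0.959, 0.282, -0.0], [0.282, -0.959, 0.002], [0.0, -0.002, -1.0]], 'contact_force': [-1.241, -0.694, -0.549], 'ft_torque': [-0.009, 0.052, -0.017], 'finger_force': 0.0, 'finger_gap': 0.998}
scene [1.112 0.31  1.217]
lens 0.76 [328.6 298.4] [0.597 0.099 0.08 ]
push_plate 0.59 [360.5 310.1] [0.585 0.176 0.06 ]
station 0.63 [272.1 281.6] [ 0.611 -0.043  0.08 ]
case_left_center 0.74 [431.7 232.6] [0.281 0.262 0.024]
case_left_center 0.63 [161.3 240.8] [ 0.596 -0.384  0.024]
case_left_center 0.61 [474.1 270.7] [0.349 0.396 0.024]
case_left_center 0.57 [398.3 269.3] [0.423 0.218 0.024]
case_middle_center 0.94 [315.7 241. ] [ 0.431 -0.01   0.024]
screwdriver 0.55 [203.4 188.8] [ 0.386 -0.385  0.   ]
pillar 0.89 [162.6 241.3] [ 0.586 -0.394  0.   ]
pillar 0.5 [329.3 297.9] [0.558 0.085 0.   ]
mount_ring 0.73 [455.8 322.8] [0.494 0.396 0.   ]
top [0.186 0.    1.54 ]
lens 0.95 [285.  182.1] [0.596 0.104 0.08 ]
push_plate 0.95 [257.6 191.5] [0.579 0.174 0.06 ]
station 0.86 [340.1 175.5] [ 0.609 -0.033  0.08 ]
case_left_center 0.94 [218.1 311.3] [0.285 0.278 0.024]
case_left_center 0.77 [243.9 253.9] [0.427 0.214 0.024]
case_left_center 0.57 [173.5 281.6] [0.361 0.391 0.024]
case_middle_center 0.93 [324.4 246.6] [0.44  0.011 0.024]
case_middle_center 0.19 [341.8 175.8] [ 0.624 -0.039  0.024]
case_right_center 0.72 [408.1 245.5] [ 0.438 -0.2    0.024]
case_right_center 0.5 [173.5 229.2] [0.495 0.394 0.024]
screwdriver 0.69 [482.1 264.8] [ 0.387 -0.387  0.   ]
pillar 0.67 [477.2 189. ] [ 0.585 -0.389  0.   ]
mount_ring 0.77 [173.8 231.9] [0.493 0.399 0.   ]
```

View pics/top0.png

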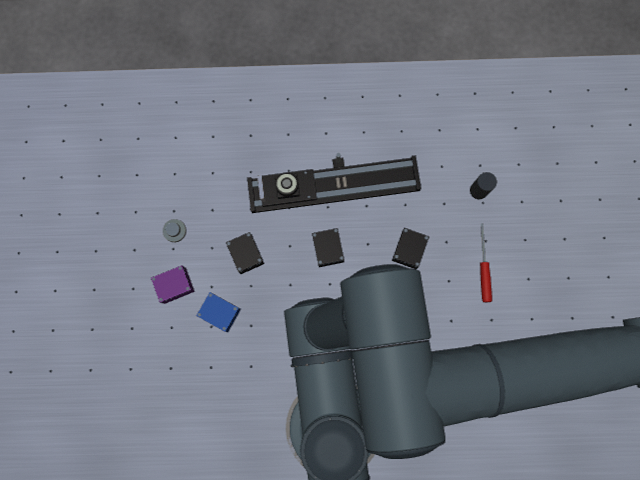

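View pics/scene0.png

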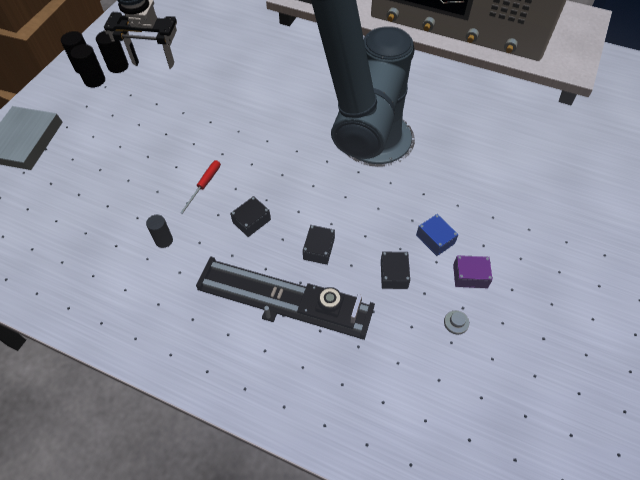

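The top view shows black cases at left (244,253), middle (328,247) and right (410,248). Possible mix-ups are the blue case (218,311) and the purple case (172,284), which I leave alone. The carrier lens is at (286,183) with its push plate at about (258,190), the post is at (338,160), and the detent marks are at (341,182). Next I fit poses from depth.

```bash
cat >> h.py <<'E'
def cloud(cam,d):
    c=camera_info(cam);K=np.array(c["intrinsics"]);R=np.array(c["R"]);t=np.array(c["t"])
    v,u=np.mgrid[:480,:640];p=np.stack([(u-K[0,2])/K[0,0]*d,(v-K[1,2])/K[1,1]*d,d],-1)
    return (p-t)@R
def rect(P):  # center, size, yaw (deg) of the long side
    (c,s,a)=cv2.minAreaRect((P[:,:2]*1000).astype(np.float32))
    if s[0]<s[1]: a+=90; s=s[::-1]
    return np.round(c,1),np.round(s,1),round((a+90)%180-90,1)
E
python3 - <<'E'
from h import *
for cam in("scene","top"):
    d=np.load(f"{cam}_d.npy");P=cloud(cam,d);im=cv2.imread(f"pics/{cam}0.png")
    b=P[(d>0)&(abs(P[...,0]-.5)<.06)&(abs(P[...,1]-.3)<.05)];print(cam,"bench",np.median(b[:,2]))
    for n,c in [("L",(.425,.215)),("M",(.437,.005)),("R",(.435,-.2))]:
        m=(d>0)&(np.hypot(P[...,0]-c[0],P[...,1]-c[1])<.075)&(P[...,2]>.043)&(P[...,2]<.056)
        m=cv2.morphologyEx(m.astype(np.uint8),cv2.MORPH_OPEN,np.ones((3,3)))>0
        Q=P[m];print(n,rect(Q),np.round(Q.mean(0),3),len(Q))
    # rail + parts
    m=(d>0)&(P[...,0]>.5)&(P[...,0]<.72)&(P[...,1]>-.3)&(P[...,1]<.3)&(P[...,2]>.012)
    m=cv2.morphologyEx(m.astype(np.uint8),cv2.MORPH_OPEN,np.ones((2,2)))>0
    print("rail",rect(P[m]))
    for lo,hi in((.012,.04),(.04,.055),(.055,.07),(.07,.09)):
        q=m&(P[...,2]>lo)&(P[...,2]<hi); print(lo,hi,rect(P[q]),q.sum())
a=cv2.resize(cv2.imread("pics/scene0.png")[190:350,180:500],(800,400));b=cv2.resize(cv2.imread("pics/top0.png")[150:280,220:440],(338,200))
o=np.zeros((600,800,3),np.uint8);o[:400]=a;o[400:,:338]=b;cv2.imwrite("pics/crop0.png",o)
E
```

```text
scene bench 0.0022988035240494482
L (array([430.8, 210.5]), array([83.4, 66.3]), 23.1) [0.433 0.211 0.05 ] 760
M (array([439.,   2.]), array([85.3, 66.1]), 10.2) [0.44  0.002 0.05 ] 669
R (array([ 431.7, -203.9]), array([82.8, 69.7]), -21.8) [ 0.432 -0.203  0.05 ] 630
rail (array([843.9,  31.6]), array([632.8, 445.5]), 11.0)
0.012 0.04 (array([618.9, -14.5]), array([437.2, 113.7]), -83.9) 2346
0.04 0.055 (array([603.6,  64. ]), array([222.7,  94.7]), -75.8) 1030
0.055 0.07 (array([613.5,  65.9]), array([222.2,  66.7]), -73.5) 156
0.07 0.09 (array([593.5, 120.7]), array([98.9, 59.7]), -83.9) 551
top bench 0.000965329949955967
L (array([429.6, 210.1]), array([83.1, 66.2]), 22.9) [0.429 0.209 0.049] 756
M (array([437.7,   1.8]), array([83.1, 66.1]), 9.6) [0.437 0.002 0.049] 753
R (array([ 430.4, -204.4]), array([83. , 66.2]), -22.0) [ 0.428 -0.204  0.049] 771
rail (array([503.2, -80. ]), array([482.1, 443.2]), 28.4)
0.012 0.04 (array([614.1, -17.9]), array([438.1, 109.5]), -83.8) 1955
0.04 0.055 (array([599.8,  63.1]), array([221.9,  92.3]), -76.4) 815
0.055 0.07 (array([607. ,  62.7]), array([223.7,  71.4]), -73.3) 115
0.07 0.09 (array([589.9, 119.7]), array([97.3, 57.8]), -82.6) 493
```

View pics/crop0.png

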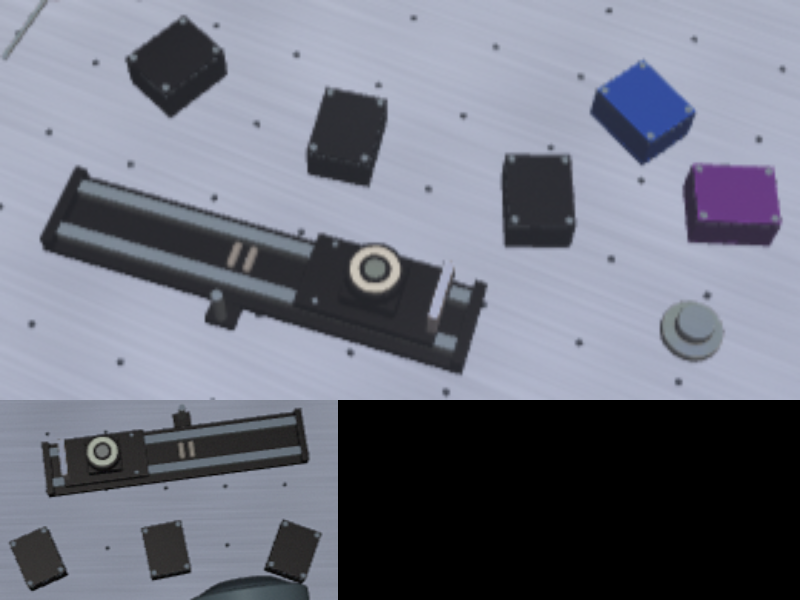

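The crop confirms three black cases, the carrier with its upright plate at crop (440,295), and the detent marks near the post. The coloured boxes are off to the right and will not be touched. Now I move towards the left of the plate.

Request:
drive_tool --increments '[[[0, 0, 0.18, 0, 0, 0, -1], [0, 0, 0, 0.045, -0.037, 0, -1], [0, 0, 0, 0.045, -0.037, 0, -1], [0, 0, 0, 0.045, -0.037, 0, -1], [0, 0, 0, 0.045, -0.037, 0, -1], [0, 0, 0, 0.045, -0.037, 0, -1], [0, 0, 0, 0.045, -0.037, 0, -1], [0, 0, 0, 0.045, -0.037, 0, -1], [0, 0, 0, 0.045, -0.037, 0, -1], [0, 0, 0, 0.045, -0.037, 0, -1]]]' --squeeze 40

```text
time_s: 2.25
tcp_pos: [0.5521, -0.2482, 0.2057]
ee_rot: [[0.994, 0.106, 0.001], [0.106, -0.994, -0.0], [0.0, 0.0, -1.0]]
contact_force: [-0.5, -0.6, -0.6]
finger_gap: 0.009
finger_force: 0.0
```

```bash
cat >> h.py <<'E'
def delta(target,yaw=None):  # tool-frame shift from the measured pose to target; turn about tool z to yaw(deg)
    s=sense();R=np.array(s["ee_rot"]);y=np.degrees(np.arctan2(R[1,0],R[0,0]))
    print("t",round(s["time_s"],2),"tcp",np.round(s["tcp_pos"],4),"yaw",round(y,2),"tilt",np.round(R[:2,2],4),"shift",np.round(R.T@(np.array(target)-s["tcp_pos"]),4), "rz",None if yaw is None else round(np.radians(y-yaw),3),"gap",round(s["finger_gap"],3),"F",np.round(s["contact_force"],1),"ff",round(s["finger_force"],1))
E
python3 - <<'E'
from h import *
delta((.584,.216,.2),6.1); print(globals().get("grip_depth"))
a=np.radians(6.1);ex=np.array([np.cos(a),np.sin(a)]);ey=np.array([-ex[1],ex[0]])
for cam in("top","scene"):
    d=np.load(f"{cam}_d.npy");P=cloud(cam,d)
    r=(P[...,:2]-[.5965,.1015]);u=r@ey;v=r@ex;ok=(d>0)&(abs(v)<.025)
    print(cam,[(k,int(1000*np.percentile(P[...,2][ok&(abs(u*1000-k)<4)],95)),ok[(abs(u*1000-k)<4)].sum()) for k in range(30,124,6)])
    q=(d>0)&(P[...,2]>.077)&(np.hypot(u,v)<.045);print("lens",rect(P[q]),rect(np.c_[v[q],u[q]]))
E
```

```text
t 2.25 tcp [ 0.5521 -0.2482  0.2057] yaw 6.06 tilt [ 0.0005 -0.0004] shift [ 0.0808 -0.4583  0.0055] rz -0.001 gap 0.009 F [-0.5 -0.6 -0.6] ff 0.0
0.0188
top [(30, 56, np.int64(51)), (36, 48, np.int64(58)), (42, 50, np.int64(60)), (48, 48, np.int64(62)), (54, 47, np.int64(59)), (60, 82, np.int64(83)), (66, 83, np.int64(51)), (72, 80, np.int64(17)), (78, 25, np.int64(54)), (84, 27, np.int64(59)), (90, 32, np.int64(67)), (96, 32, np.int64(58)), (102, 29, np.int64(35)), (108, 5, np.int64(53)), (114, 5, np.int64(57)), (120, 7, np.int64(61))]
lens (array([592.3,  99.1]), array([56.5, 55.2]), -4.1) (array([-4.5, -1.9]), array([56.5, 55.2]), -10.2)
scene [(30, 79, np.int64(90)), (36, 47, np.int64(64)), (42, 47, np.int64(64)), (48, 48, np.int64(60)), (54, 47, np.int64(51)), (60, 84, np.int64(46)), (66, 83, np.int64(105)), (72, 78, np.int64(96)), (78, 26, np.int64(63)), (84, 27, np.int64(62)), (90, 31, np.int64(58)), (96, 31, np.int64(64)), (102, 30, np.int64(71)), (108, 6, np.int64(59)), (114, 7, np.int64(66)), (120, 5, np.int64(64))]
lens (array([594.6, 100.5]), array([58.7, 54.5]), 24.2) (array([-2. , -0.8]), array([58.7, 54.5]), 18.1)
```

Request:
drive_tool --increments '[[[0, 0, 0, 0.0098, -0.0564, 0, -1], [0, 0, 0, 0.0098, -0.0564, 0, -1], [0, 0, 0, 0.0098, -0.0564, 0, -1], [0, 0, 0, 0.0098, -0.0564, 0, -1], [0, 0, 0, 0.0098, -0.0564, 0, -1], [0, 0, 0, 0.0098, -0.0564, 0, -1], [0, 0, 0, 0.0098, -0.0564, 0, -1], [0, 0, 0, 0.0098, -0.0564, 0, -1], [0, 0, 0, 0, 0, 0.05, -1], [0, 0, 0, 0, 0, 0.05, -1]]]'

```text
time_s: 3.5
tcp_pos: [0.5816, 0.2084, 0.1051]
ee_rot: [[0.994, 0.107, 0.002], [0.107, -0.994, 0.0], [0.002, -0.0, -1.0]]
contact_force: [0.5, -0.4, -0.3]
finger_gap: -0.001
finger_force: 0.0
```

```bash
python3 - <<'E'
from h import *
delta((.582,.209,.056),6.1)
im,d=get_image("top");np.save("top1.npy",d);cv2.imwrite("pics/top1.png",im[130:290,200:440])
im,d=get_image("scene");cv2.imwrite("pics/scene1.png",cv2.resize(im[180:360,200:440],(800,600)))
E
```

```text
t 3.5 tcp [0.5816 0.2084 0.1051] yaw 6.17 tilt [0.0023 0.0003] shift [ 0.0003 -0.0005  0.0491] rz 0.001 gap -0.001 F [ 0.5 -0.4 -0.3] ff 0.0
```

View pics/scene1.png

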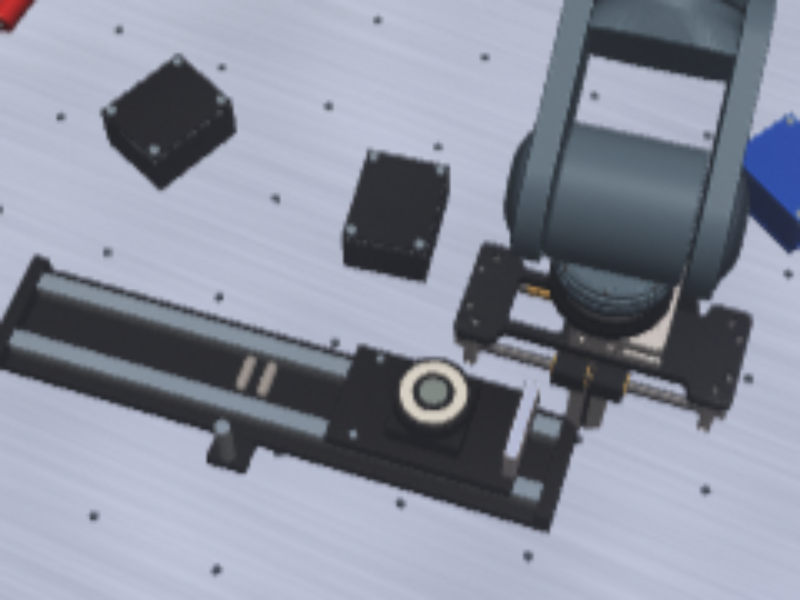

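The shut fingers hang just left of the plate (crop (590,410), plate at (522,430)), clear of the end block. Next: lower and push.

Request:
drive_tool --increments '[[[0, 0, 0, 0, 0, 0.049, -1], [0, 0, 0, 0, 0.016, 0, -1], [0, 0, 0, 0, 0.016, 0, -1], [0, 0, 0, 0, 0.016, 0, -1], [0, 0, 0, 0, 0.016, 0, -1], [0, 0, 0, 0, 0.016, 0, -1], [0, 0, 0, 0, 0.016, 0, -1], [0, 0, 0, 0, 0.01, 0, -1], [0, 0, 0, 0, 0.006, 0, -1], [0, 0, 0, 0, 0, 0, -1]]]'

```text
time_s: 4.85
tcp_pos: [0.5926, 0.0952, 0.056]
ee_rot: [[0.994, 0.105, -0.001], [0.105, -0.994, -0.001], [-0.001, 0.001, -1.0]]
contact_force: [0.8, 0.5, 0.1]
finger_gap: 0.007
finger_force: 0.0
```

```bash
python3 - <<'E'
from h import *
delta((.582,.209,.056),6.1)
a=np.radians(6.1);ex=np.array([np.cos(a),np.sin(a)]);ey=np.array([-ex[1],ex[0]])
for cam in("top","scene"):
    im,d=get_image(cam);P=cloud(cam,d)
    for q,z in (("lens",.08),("push_plate",.06),("station",.08)):
        for r in pinpoint(cam,q)[:1]: 
            X=unproj(cam,r["location"],z)[:2];print(cam,q,round(r["confidence"],2),np.round(X,4),"along",np.round((X-[.594,.1])@ey,4),"across",np.round((X-[.594,.1])@ex,4))
E
```

```text
t 4.85 tcp [0.5926 0.0952 0.056 ] yaw 6.04 tilt [-0.0011 -0.0007] shift [ 0.0015 -0.1143 -0.    ] rz -0.001 gap 0.007 F [0.8 0.5 0.1] ff 0.0
top lens 0.84 [0.6021 0.0116] along -0.0888 across -0.0013
top push_plate 0.83 [0.5946 0.0851] along -0.0149 across -0.001
top station 0.92 [ 0.5966 -0.0299] along -0.1294 across -0.0112
scene lens 0.57 [0.6046 0.0136] along -0.087 across 0.0014
scene push_plate 0.79 [0.5909 0.0901] along -0.0095 across -0.0042
scene station 0.84 [ 0.6157 -0.0439] along -0.1454 across 0.0063
```

Request:
drive_tool --increments '[[[0, 0, 0, 0, 0.007, 0, -1], [0, 0, 0, 0, 0.007, 0, -1], [0, 0, 0, 0, 0.006, 0, -1], [0, 0, 0, 0, 0.003, 0, -1], [0, 0, 0, 0, 0.0, 0, -1]]]'

```text
time_s: 5.88
tcp_pos: [0.5955, 0.0723, 0.0565]
ee_rot: [[0.994, 0.105, 0.0], [0.105, -0.994, -0.001], [0.0, 0.001, -1.0]]
contact_force: [0.3, 0.6, -0.5]
finger_gap: 0.003
finger_force: 0.0
```

Request:
drive_tool --increments '[[[0, 0, 0, 0, 0.0025, 0, -1]]]'

```text
time_s: 6.0
tcp_pos: [0.5957, 0.0706, 0.0566]
ee_rot: [[0.994, 0.106, 0.0], [0.106, -0.994, 0.0], [0.0, -0.0, -1.0]]
contact_force: [0.2, 1.9, -0.3]
finger_gap: 0.004
finger_force: 0.8
```

Request:
drive_tool --increments '[[[0, 0, 0, 0, 0.0025, 0, -1]]]'

```text
time_s: 6.12
tcp_pos: [0.596, 0.0681, 0.0565]
ee_rot: [[0.994, 0.106, 0.0], [0.106, -0.994, 0.0], [0.0, -0.0, -1.0]]
contact_force: [-0.3, 1.9, 0.1]
finger_gap: 0.005
finger_force: 0.8
```

Request:
drive_tool --increments '[[[0, 0, 0, 0, 0.0025, 0, -1]]]'

```text
time_s: 6.25
tcp_pos: [0.5963, 0.0655, 0.0565]
ee_rot: [[0.994, 0.106, 0.0], [0.106, -0.994, 0.0], [0.0, -0.0, -1.0]]
contact_force: [-0.1, 2.2, 0.4]
finger_gap: 0.006
finger_force: 0.8
```

Request:
drive_tool --increments '[[[0, 0, 0, 0, 0.0025, 0, -1]]]'

```text
time_s: 6.38
tcp_pos: [0.5965, 0.0629, 0.0565]
ee_rot: [[0.994, 0.106, 0.0], [0.106, -0.994, 0.0], [0.0, -0.0, -1.0]]
contact_force: [-0.7, 1.0, 0.9]
finger_gap: 0.003
finger_force: 0.8
```

Request:
drive_tool --increments '[[[0, 0, 0, 0, 0.0025, 0, -1]]]'

```text
time_s: 6.5
tcp_pos: [0.5968, 0.0608, 0.0566]
ee_rot: [[0.994, 0.105, 0.0], [0.105, -0.994, 0.001], [0.0, -0.001, -1.0]]
contact_force: [0.4, 7.5, 1.4]
finger_gap: 0.008
finger_force: 3.5
```

Request:
drive_tool --increments '[[[0, 0, 0, 0, 0.0025, 0, -1]]]'

```text
time_s: 6.62
tcp_pos: [0.5969, 0.0594, 0.0566]
ee_rot: [[0.994, 0.105, 0.0], [0.105, -0.994, 0.003], [0.0, -0.003, -1.0]]
contact_force: [-0.1, 7.6, 1.5]
finger_gap: 0.003
finger_force: 3.5
```

Request:
drive_tool --increments '[[[0, 0, 0, 0, 0.0025, 0, -1]]]'

```text
time_s: 6.75
tcp_pos: [0.5972, 0.0565, 0.0566]
ee_rot: [[0.994, 0.106, 0.0], [0.106, -0.994, 0.002], [0.0, -0.002, -1.0]]
contact_force: [0.1, 5.0, -0.4]
finger_gap: 0.006
finger_force: 2.2
```

Request:
drive_tool --increments '[[[0, 0, 0, 0, 0.0025, 0, -1]]]'

```text
time_s: 6.88
tcp_pos: [0.5976, 0.0531, 0.0566]
ee_rot: [[0.994, 0.106, 0.0], [0.106, -0.994, 0.0], [0.0, -0.0, -1.0]]
contact_force: [0.3, 1.5, 0.2]
finger_gap: 0.005
finger_force: 0.9
```

```bash
cat > lens.py <<'E'
from h import *
a=np.radians(6.1);ex=np.array([np.cos(a),np.sin(a)]);ey=np.array([-ex[1],ex[0]])
delta((.582,.209,.056),6.1)
for cam in("top","scene"):
    im,d=get_image(cam)
    for q,z in (("lens",.08),("push_plate",.06)):
        for r in pinpoint(cam,q)[:1]: 
            X=unproj(cam,r["location"],z)[:2];print(cam,q,round(r["confidence"],2),np.round(X,4),"along",np.round((X-[.594,.1])@ey,4),"across",np.round((X-[.594,.1])@ex,4))
E
python3 lens.py
```

```text
t 6.88 tcp [0.5976 0.0531 0.0566] yaw 6.08 tilt [0.0003 0.0001] shift [ 0.001  -0.1566  0.0006] rz -0.0 gap 0.005 F [0.3 1.5 0.2] ff 0.9
top lens 0.9 [ 0.6077 -0.028 ] along -0.1287 across -0.0
scene lens 0.64 [ 0.6146 -0.0289] along -0.1303 across 0.0068
scene push_plate 0.87 [0.5965 0.0412] along -0.0588 across -0.0038
```

Request:
drive_tool --increments '[[[0, 0, 0, 0, 0.0025, 0, -1]]]'

```text
time_s: 7.3
tcp_pos: [0.5976, 0.0505, 0.0563]
ee_rot: [[0.994, 0.106, -0.0], [0.106, -0.994, -0.0], [-0.0, 0.0, -1.0]]
contact_force: [-0.7, 0.2, -0.1]
finger_gap: 0.004
finger_force: 0.0
```

Request:
drive_tool --increments '[[[0, 0, 0, 0, 0.0015, 0, -1], [0, 0, 0, 0, 0, 0, -1], [0, 0, 0, 0, 0, 0, -1]]]'

```text
time_s: 7.68
tcp_pos: [0.5979, 0.049, 0.0565]
ee_rot: [[0.994, 0.106, 0.0], [0.106, -0.994, -0.0], [-0.0, 0.0, -1.0]]
contact_force: [-0.8, 0.1, 0.2]
finger_gap: 0.005
finger_force: 0.0
```

```bash
python3 lens.py
```

```text
t 7.67 tcp [0.5979 0.049  0.0565] yaw 6.06 tilt [ 0.     -0.0001] shift [ 0.001  -0.1607  0.0004] rz -0.001 gap 0.005 F [-0.8  0.1  0.2] ff 0.0
top lens 0.79 [ 0.6074 -0.0354] along -0.1361 across -0.001
top push_plate 0.64 [0.5979 0.0383] along -0.0618 across -0.0026
scene lens 0.66 [ 0.6052 -0.0389] along -0.1393 across -0.0036
scene push_plate 0.62 [0.5912 0.0291] along -0.0702 across -0.0103
```

The force dropped from 8 N to 0 and the carrier jumped about 7 mm ahead of the fingers, so it clicked in. Back off, lift, and go over the left case.

Request:
drive_tool --increments '[[[0, 0, 0, 0, -0.01, 0, -1], [0, 0, 0, 0, 0, -0.048, -1], [0, 0, 0, 0, 0, -0.048, -1], [0, 0, 0, 0, 0, -0.048, -1], [0, 0, 0, -0.0375, -0.042, 0, 1], [0, 0, 0, -0.0375, -0.042, 0, 1], [0, 0, 0, -0.0375, -0.042, 0, 1], [0, 0, 0, -0.0375, -0.042, 0, 1], [0, 0, -0.148, 0, 0, 0, 1], [0, 0, -0.148, 0, 0, 0, 1]]]'

```text
time_s: 9.22
tcp_pos: [0.4291, 0.2113, 0.2006]
ee_rot: [[0.918, 0.397, 0.0], [0.397, -0.918, 0.0], [0.0, -0.0, -1.0]]
contact_force: [0.9, 0.3, -0.3]
finger_gap: 0.603
finger_force: 0.0
```

```bash
python3 - <<'E'
from h import *
delta((.430,.210,.01),23)
for cam in("scene","top"):
    im,d=get_image(cam);P=cloud(cam,d)
    for n,c in [("L",(.43,.21)),("M",(.437,.002)),("R",(.431,-.204))]:
        m=(d>0)&(np.hypot(P[...,0]-c[0],P[...,1]-c[1])<.075)&(P[...,2]>.043)&(P[...,2]<.056)
        m=cv2.morphologyEx(m.astype(np.uint8),cv2.MORPH_OPEN,np.ones((3,3)))>0
        if m.sum()>50: print(cam,n,rect(P[m]),m.sum())
    q=(d>0)&(P[...,2]>.0775)&(P[...,2]<.09)&(np.hypot(P[...,0]-.608,P[...,1]+.037)<.045)
    q=cv2.morphologyEx(q.astype(np.uint8),cv2.MORPH_OPEN,np.ones((3,3)))>0
    if q.sum()>30: print("lens",rect(P[q]),q.sum())
    for r in pinpoint(cam,"lens")[:1]: print("lens",round(r["confidence"],2),np.round(unproj(cam,r["location"],.08),4))
E
```

```text
t 9.22 tcp [0.4291 0.2113 0.2006] yaw 23.42 tilt [0.0004 0.0002] shift [0.0002 0.0016 0.1906] rz 0.007 gap 0.603 F [ 0.9  0.3 -0.3] ff 0.0
scene L (array([430.4, 210.7]), array([83.9, 67. ]), 23.3) 757
scene M (array([439.3,   2.1]), array([85.7, 66.4]), 10.3) 702
scene R (array([ 430.9, -204.1]), array([84.2, 71.8]), -20.7) 632
lens (array([608.5, -38.9]), array([57.3, 55.4]), 38.2) 397
lens 0.78 [ 0.6088 -0.0477  0.08  ]
top L (array([424.9, 180. ]), array([53.9, 17.9]), 13.2) 121
top M (array([437.7,   1.8]), array([83.3, 65.8]), 9.8) 756
top R (array([ 430. , -204.3]), array([82.7, 66.6]), -21.7) 737
lens (array([607. , -38.2]), array([55.9, 44.2]), 56.5) 268
lens 0.93 [ 0.6018 -0.037   0.08  ]
```

Request:
drive_tool --increments '[[[0, 0, 0.007, 0, 0.001, 0.045, 1], [0, 0, 0, 0, 0, 0.045, 1], [0, 0, 0, 0, 0, 0.03, 1], [0, 0, 0, 0, 0, 0.03, 1], [0, 0, 0, 0, 0, 0.03, 1], [0, 0, 0, 0, 0, 0.011, 1], [0, 0, 0, 0, 0, 0, -1], [0, 0, 0, 0, 0, 0, -1], [0, 0, 0, 0, 0, 0, -1], [0, 0, 0, 0, 0, 0, -1]]]' --squeeze 40

```text
time_s: 10.68
tcp_pos: [0.4313, 0.2099, 0.0107]
ee_rot: [[0.923, 0.384, 0.002], [0.384, -0.923, 0.001], [0.002, -0.0, -1.0]]
contact_force: [-1.7, 2.6, 5.7]
finger_gap: 0.701
finger_force: 40.0
```

```bash
python3 - <<'E'
from h import *
delta((.430,.210,.01),23)
E
```

```text
t 10.68 tcp [0.4313 0.2099 0.0107] yaw 22.59 tilt [0.002  0.0012] shift [-0.0012 -0.0006  0.0007] rz -0.007 gap 0.701 F [-1.7  2.6  5.7] ff 40.0
```

Request:
drive_tool --increments '[[[0, 0, 0, 0, 0, -0.04, -1], [0, 0, 0, 0, 0, -0.06, -1], [0, 0, 0, 0.025, 0, 0, -1], [0, 0, 0, -0.05, 0, 0, -1], [0, 0, 0, 0.05, 0, 0, -1], [0, 0, 0, -0.05, 0, 0, -1], [0, 0, 0, 0.05, 0, 0, -1], [0, 0, 0, -0.05, 0, 0, -1], [0, 0, 0, 0.025, 0, 0, -1], [0, 0, 0, 0, 0, 0, -1]]]'

```text
time_s: 11.92
tcp_pos: [0.4302, 0.2091, 0.1089]
ee_rot: [[0.923, 0.385, -0.001], [0.385, -0.923, -0.001], [-0.001, 0.0, -1.0]]
contact_force: [0.3, -0.2, -3.6]
finger_gap: 0.7
finger_force: 40.0
```

Request:
drive_tool --increments '[[[0, 0.09, 0, 0, 0, 0, -1], [0, 0, 0, 0, 0, 0, -1], [0, 0, 0, 0, 0, 0, -1], [0, 0, 0, 0, 0, 0, -1], [0, 0, 0, 0, 0, 0, -1], [0, -0.09, 0, 0, 0, 0, -1], [0, 0, 0, 0, 0, 0, -1], [0, 0, 0, 0, 0, 0, -1]]]'

```text
time_s: 12.92
tcp_pos: [0.4302, 0.2094, 0.1092]
ee_rot: [[0.923, 0.385, 0.0], [0.385, -0.923, 0.0], [0.0, -0.0, -1.0]]
contact_force: [0.7, 0.2, -4.0]
finger_gap: 0.699
finger_force: 40.0
```

```bash
cat > tq.py <<'E'
from h import *
T=[];F=[]
for i in range(8):
    get_image("top");s=sense();R=np.array(s["ee_rot"]);T.append(R.T@s["ft_torque"]);F.append(s["contact_force"])
print("torque tool mean",np.round(np.mean(T,0),4),"sd",np.round(np.std(T,0),4),"F",np.round(np.mean(F,0),2))
delta(s["tcp_pos"],0)
E
python3 tq.py
```

```text
torque tool mean [-0.0075 -0.001   0.0139] sd [0.0187 0.0294 0.0239] F [-0.09 -0.19 -3.86]
t 13.32 tcp [0.4303 0.2093 0.1095] yaw 22.62 tilt [0.0002 0.    ] shift [0. 0. 0.] rz 0.395 gap 0.698 F [ 0.7 -0.3 -4.4] ff 40.0
```

Request:
drive_tool --increments '[[[0, -0.09, 0, 0, 0, 0, -1], [0, 0, 0, 0, 0, 0, -1], [0, 0, 0, 0, 0, 0, -1], [0, 0, 0, 0, 0, 0, -1], [0, 0, 0, 0, 0, 0, -1], [0, 0.09, 0, 0, 0, 0, -1], [0, 0, 0, 0, 0, 0, -1], [0, 0, 0, 0, 0, 0, -1]]]'

```text
time_s: 14.32
tcp_pos: [0.4305, 0.2094, 0.1097]
ee_rot: [[0.923, 0.385, -0.0], [0.385, -0.923, -0.0], [-0.0, 0.0, -1.0]]
contact_force: [-0.3, -0.9, -3.7]
finger_gap: 0.7
finger_force: 40.0
```

```bash
python3 tq.py
```

```text
torque tool mean [-0.0051  0.0139 -0.0065] sd [0.0189 0.0368 0.0276] F [ 0.14 -0.08 -3.94]
t 14.72 tcp [0.4305 0.2094 0.1094] yaw 22.62 tilt [-0.0003 -0.0001] shift [0. 0. 0.] rz 0.395 gap 0.699 F [-0.2 -1.2 -4.3] ff 40.0
```

```bash
cat > tq.py <<'E'
from h import *
T=[];F=[];A=[]
for i in range(6):
    get_image("top");s=sense();R=np.array(s["ee_rot"]);T.append(R.T@s["ft_torque"]);F.append(s["contact_force"]);A.append(s["tau"])
print("torque tool mean",np.round(np.mean(T,0),4),"F",np.round(np.mean(F,0),2))
print("tau",np.round(np.mean(A,0),4),"sd",np.round(np.std(A,0),4))
delta(s["tcp_pos"],0)
E
python3 tq.py
```

```text
torque tool mean [-0.0032 -0.0086  0.0014] F [ 0.14  0.   -3.91]
tau [-2.00000e-03 -2.83414e+01 -3.04910e+01  2.56000e-02 -6.85000e-02
  1.00000e-04] sd [0.0008 0.0044 0.008  0.0001 0.0001 0.    ]
t 15.03 tcp [0.4303 0.2093 0.1094] yaw 22.62 tilt [-0.0001 -0.    ] shift [0. 0. 0.] rz 0.395 gap 0.697 F [ 1.  -0.5 -4.2] ff 40.0
```

Request:
drive_tool --increments '[[[0, 0.09, 0, 0, 0, 0, -1], [0, 0, 0, 0, 0, 0, -1], [0, 0, 0, 0, 0, 0, -1], [0, 0, 0, 0, 0, 0, -1], [0, 0, 0, 0, 0, 0, -1], [0, -0.09, 0, 0, 0, 0, -1], [0, 0, 0, 0, 0, 0, -1], [0, 0, 0, 0, 0, 0, -1]]]'

```text
time_s: 16.02
tcp_pos: [0.4302, 0.2094, 0.1092]
ee_rot: [[0.923, 0.385, 0.0], [0.385, -0.923, 0.0], [0.0, -0.0, -1.0]]
contact_force: [0.3, -0.1, -4.0]
finger_gap: 0.7
finger_force: 40.0
```

```bash
python3 tq.py
```

```text
torque tool mean [ 0.0055  0.0163 -0.0067] F [-0.07  0.16 -3.66]
tau [-1.30000e-02 -2.82346e+01 -3.05496e+01  2.72000e-02 -7.94000e-02
 -9.00000e-04] sd [0.0144 0.0488 0.1152 0.0005 0.0082 0.0002]
t 16.32 tcp [0.4302 0.2093 0.1095] yaw 22.62 tilt [0.0003 0.0001] shift [0. 0. 0.] rz 0.395 gap 0.701 F [ 0.2  0.7 -4.2] ff 40.0
```

```bash
cat > tq.py <<'E'
from h import *
for i in range(5):
    get_image("top");s=sense();print(np.round(s["tau"][3:],4),np.round(s["joint_vel"][1:5],4))
delta(s["tcp_pos"],0)
E
python3 tq.py
```

```text
[ 0.0263 -0.0701 -0.0004] [ 0.0004 -0.0034  0.0014 -0.001 ]
[ 0.0261 -0.0698 -0.0003] [ 0.002  -0.003  -0.0008  0.0002]
[ 0.0259 -0.0696 -0.0003] [ 0.0032 -0.0022  0.0004 -0.0023]
[ 0.0259 -0.0694 -0.0002] [ 0.004  -0.001  -0.0006  0.0007]
[ 0.0258 -0.0694 -0.0002] [ 0.0007 -0.001   0.      0.0016]
t 16.57 tcp [0.4303 0.2093 0.1095] yaw 22.62 tilt [0.0001 0.0001] shift [0. 0. 0.] rz 0.395 gap 0.701 F [ 0.2 -0.3 -2.9] ff 40.0
```

The left case's wrist torque is the same after tilting either way, so it is tight. Set it back.

Request:
drive_tool --increments '[[[0, 0, 0, 0, 0, 0.05, -1], [0, 0, 0, 0, 0, 0.035, -1], [0, 0, 0, 0, 0, 0.014, -1], [0, 0, 0, 0, 0, 0, -1], [0, 0, 0, 0, 0, 0, 0.9], [0, 0, 0, 0, 0, 0, 1], [0, 0, 0, 0, 0, 0, 1], [0, 0, 0, 0, 0, -0.05, 1], [0, 0, 0, 0, 0, -0.06, 1]]]'

```text
time_s: 17.7
tcp_pos: [0.4293, 0.209, 0.1209]
ee_rot: [[0.923, 0.384, -0.003], [0.384, -0.923, -0.001], [-0.003, -0.0, -1.0]]
contact_force: [0.3, 0.5, 0.5]
finger_gap: 1.0
finger_force: 0.0
```

Request:
drive_tool --increments '[[[0, 0, 0, -0.018, 0.0487, 0, 1], [0, 0, 0, -0.018, 0.0487, 0, 1], [0, 0, 0, -0.018, 0.0487, 0, 1], [0, 0, 0, -0.018, 0.0487, 0, 1], [0, 0, 0.111, 0, 0, 0, 1], [0, 0, 0.111, 0, 0, 0, 1], [0, 0, 0, 0, 0, 0, 1]]]'

```text
time_s: 18.58
tcp_pos: [0.4389, 0.0016, 0.1207]
ee_rot: [[0.985, 0.173, 0.0], [0.173, -0.985, -0.0], [0.0, 0.0, -1.0]]
contact_force: [0.5, 0.2, 0.6]
finger_gap: 1.0
finger_force: 0.0
```

```bash
cat > look.py <<'E'
from h import *
import sys
for cam in("scene","top"):
    im,d=get_image(cam);P=cloud(cam,d)
    for n,c in [("L",(.43,.21)),("M",(.437,.002)),("R",(.431,-.204))]:
        m=(d>0)&(np.hypot(P[...,0]-c[0],P[...,1]-c[1])<.075)&(P[...,2]>.043)&(P[...,2]<.056)
        m=cv2.morphologyEx(m.astype(np.uint8),cv2.MORPH_OPEN,np.ones((3,3)))>0
        if m.sum()>50: print(cam,n,rect(P[m]),m.sum())
E
python3 look.py; python3 -c "
from h import *
delta((.4385,.002,.011),9.9)"
```

```text
scene L (array([429.6, 207.8]), array([85.9, 66.4]), 22.5) 773
scene M (array([437.7,   1.8]), array([86.4, 66.3]), 9.8) 697
scene R (array([ 431.4, -204. ]), array([84.5, 70.2]), -22.4) 623
top L (array([429.2, 207.8]), array([82.9, 66.7]), 23.4) 769
top R (array([ 430.3, -204.2]), array([82.7, 65.9]), -21.4) 795
t 18.68 tcp [0.4389 0.0019 0.1206] yaw 10.01 tilt [ 0.0003 -0.0001] shift [-4.000e-04 -1.000e-04  1.096e-01] rz 0.002 gap 0.999 F [ 0.6 -0.1  0.6] ff 0.0
```

Request:
drive_tool --increments '[[[0, 0, 0, 0, 0, 0.05, 1], [0, 0, 0, 0, 0, 0.04, 1], [0, 0, 0, 0, 0, 0.0195, 1], [0, 0, 0, 0, 0, 0, 1], [0, 0, 0, 0, 0, 0, -1], [0, 0, 0, 0, 0, 0, -1], [0, 0, 0, 0, 0, 0, -1], [0, 0, 0, 0, 0, 0, -1], [0, 0, 0, 0, 0, 0, -1]]]'

```text
time_s: 19.8
tcp_pos: [0.4394, 0.0019, 0.0118]
ee_rot: [[0.985, 0.172, 0.001], [0.172, -0.985, 0.0], [0.001, 0.0, -1.0]]
contact_force: [-1.0, 1.7, 6.1]
finger_gap: 0.699
finger_force: 40.0
```

```bash
python3 -c "
from h import *
delta((.4385,.002,.011),9.9)"
```

```text
t 19.8 tcp [0.4394 0.0019 0.0118] yaw 9.9 tilt [0.0011 0.0001] shift [-0.0009 -0.0003  0.0008] rz 0.0 gap 0.699 F [-1.   1.7  6.1] ff 40.0
```

Request:
drive_tool --increments '[[[0, 0, 0, 0, 0, -0.04, -1], [0, 0, 0, 0, 0, -0.06, -1], [0, 0, 0, 0.025, 0, 0, -1], [0, 0, 0, -0.05, 0, 0, -1], [0, 0, 0, 0.05, 0, 0, -1], [0, 0, 0, -0.05, 0, 0, -1], [0, 0, 0, 0.05, 0, 0, -1], [0, 0, 0, -0.05, 0, 0, -1], [0, 0, 0, 0.025, 0, 0, -1], [0, 0, 0, 0, 0, 0, -1]]]'

```text
time_s: 21.05
tcp_pos: [0.4385, 0.0019, 0.1102]
ee_rot: [[0.985, 0.172, -0.001], [0.172, -0.985, 0.0], [-0.001, -0.0, -1.0]]
contact_force: [0.4, 0.1, -2.6]
finger_gap: 0.701
finger_force: 40.0
```

Request:
drive_tool --increments '[[[0, 0.09, 0, 0, 0, 0, -1], [0, 0, 0, 0, 0, 0, -1], [0, 0, 0, 0, 0, 0, -1], [0, 0, 0, 0, 0, 0, -1], [0, 0, 0, 0, 0, 0, -1], [0, -0.09, 0, 0, 0, 0, -1], [0, 0, 0, 0, 0, 0, -1], [0, 0, 0, 0, 0, 0, -1], [0, 0, 0, 0, 0, 0, -1], [0, 0, 0, 0, 0, 0, -1]]]'

```text
time_s: 22.3
tcp_pos: [0.4386, 0.0018, 0.1109]
ee_rot: [[0.985, 0.172, 0.0], [0.172, -0.985, 0.0], [0.0, -0.0, -1.0]]
contact_force: [0.7, -0.7, -3.8]
finger_gap: 0.699
finger_force: 40.0
```

```bash
python3 tq.py
```

```text
[ 0.0419 -0.0602 -0.0013] [ 0.0032 -0.0031 -0.0014  0.0011]
[ 0.0413 -0.0595 -0.001 ] [ 0.003  -0.0045  0.0002  0.0018]
[ 0.0406 -0.0593 -0.0008] [ 0.0024 -0.0024 -0.0014  0.0002]
[ 0.0406 -0.0592 -0.0007] [ 0.0005 -0.0018 -0.0002 -0.0007]
[ 0.0404 -0.0591 -0.0005] [ 0.0015 -0.001  -0.0008  0.0014]
t 22.55 tcp [0.4388 0.0018 0.111 ] yaw 9.9 tilt [0.0002 0.    ] shift [0. 0. 0.] rz 0.173 gap 0.702 F [ 0.1 -0.3 -3.4] ff 40.0
```

Request:
drive_tool --increments '[[[0, -0.09, 0, 0, 0, 0, -1], [0, 0, 0, 0, 0, 0, -1], [0, 0, 0, 0, 0, 0, -1], [0, 0, 0, 0, 0, 0, -1], [0, 0, 0, 0, 0, 0, -1], [0, 0.09, 0, 0, 0, 0, -1], [0, 0, 0, 0, 0, 0, -1], [0, 0, 0, 0, 0, 0, -1], [0, 0, 0, 0, 0, 0, -1], [0, 0, 0, 0, 0, 0, -1]]]'

```text
time_s: 23.8
tcp_pos: [0.4391, 0.0019, 0.111]
ee_rot: [[0.985, 0.172, -0.0], [0.172, -0.985, -0.0], [-0.0, -0.0, -1.0]]
contact_force: [0.4, 0.1, -3.1]
finger_gap: 0.7
finger_force: 40.0
```

```bash
python3 tq.py
```

```text
[ 0.0384 -0.0566  0.0008] [-0.0042  0.0022 -0.0007 -0.0001]
[ 0.0389 -0.0573  0.0006] [-0.0053  0.0014 -0.0003  0.0019]
[ 0.0393 -0.0576  0.0005] [-0.0034  0.0034 -0.0006 -0.0002]
[ 0.0397 -0.0579  0.0003] [-0.0021  0.0013 -0.0021 -0.0004]
[ 0.0397 -0.0579  0.0002] [-0.0022  0.0011  0.0005 -0.0005]
t 24.05 tcp [0.4388 0.0019 0.1109] yaw 9.9 tilt [-0.0002  0.    ] shift [0. 0. 0.] rz 0.173 gap 0.7 F [ 0.3  0.7 -3.3] ff 40.0
```

The middle case is tight too. Set it back and go to the right one.

Request:
drive_tool --increments '[[[0, 0, 0, 0, 0, 0.05, -1], [0, 0, 0, 0, 0, 0.035, -1], [0, 0, 0, 0, 0, 0.014, -1], [0, 0, 0, 0, 0, 0, -1], [0, 0, 0, 0, 0, 0, 0.9], [0, 0, 0, 0, 0, 0, 1], [0, 0, 0, 0, 0, 0, 1], [0, 0, 0, 0, 0, -0.05, 1], [0, 0, 0, 0, 0, -0.06, 1]]]'

```text
time_s: 25.18
tcp_pos: [0.4377, 0.0021, 0.1225]
ee_rot: [[0.985, 0.172, -0.003], [0.172, -0.985, 0.001], [-0.003, -0.001, -1.0]]
contact_force: [1.2, -0.2, -0.3]
finger_gap: 1.005
finger_force: 0.0
```

Request:
drive_tool --increments '[[[0, 0, 0, -0.0109, 0.0503, 0, 1], [0, 0, 0, -0.0109, 0.0503, 0, 1], [0, 0, 0, -0.0109, 0.0503, 0, 1], [0, 0, 0, -0.0109, 0.0503, 0, 1], [0, 0, 0.138, 0, 0, 0, 1], [0, 0, 0.138, 0, 0, 0, 1], [0, 0, 0.138, 0, 0, 0, 1], [0, 0, 0.138, 0, 0, 0, 1], [0, 0, 0, 0, 0, 0, 1]]]'

```text
time_s: 26.3
tcp_pos: [0.4305, -0.204, 0.1222]
ee_rot: [[0.93, -0.369, 0.0], [-0.369, -0.93, -0.0], [0.0, 0.0, -1.0]]
contact_force: [0.1, -0.2, -0.4]
finger_gap: 1.0
finger_force: 0.0
```

```bash
python3 look.py; python3 -c "
from h import *
delta((.4306,-.2041,.011),-21.8)"
```

```text
scene L (array([429.2, 208.3]), array([85.4, 65.4]), 20.5) 752
scene M (array([437.6,   0.8]), array([86.4, 66. ]), 9.9) 701
scene R (array([ 431.7, -203.8]), array([82.9, 70.1]), -20.4) 590
top L (array([429.1, 208.1]), array([82.6, 66.1]), 22.5) 746
top M (array([437.4,   0.7]), array([83.6, 65.8]), 9.9) 756
t 26.4 tcp [ 0.4305 -0.2039  0.1221] yaw -21.6 tilt [ 0.0003 -0.0002] shift [1.000e-04 2.000e-04 1.111e-01] rz 0.003 gap 1.005 F [ 0.7  0.1 -0.3] ff 0.0
```

Request:
drive_tool --increments '[[[0, 0, 0.003, 0, 0, 0.05, 1], [0, 0, 0, 0, 0, 0.04, 1], [0, 0, 0, 0, 0, 0.021, 1], [0, 0, 0, 0, 0, 0, 1], [0, 0, 0, 0, 0, 0, -1], [0, 0, 0, 0, 0, 0, -1], [0, 0, 0, 0, 0, 0, -1], [0, 0, 0, 0, 0, 0, -1], [0, 0, 0, 0, 0, 0, -1]]]'

```text
time_s: 27.52
tcp_pos: [0.4311, -0.2042, 0.0118]
ee_rot: [[0.928, -0.373, 0.001], [-0.373, -0.928, -0.001], [0.001, 0.0, -1.0]]
contact_force: [-1.3, 1.8, 6.7]
finger_gap: 0.702
finger_force: 40.0
```

Request:
drive_tool --increments '[[[0, 0, 0, 0, 0, -0.04, -1], [0, 0, 0, 0, 0, -0.06, -1], [0, 0, 0, 0.025, 0, 0, -1], [0, 0, 0, -0.05, 0, 0, -1], [0, 0, 0, 0.05, 0, 0, -1], [0, 0, 0, -0.05, 0, 0, -1], [0, 0, 0, 0.05, 0, 0, -1], [0, 0, 0, -0.05, 0, 0, -1], [0, 0, 0, 0.025, 0, 0, -1], [0, 0, 0, 0, 0, 0, -1]]]'

```text
time_s: 28.78
tcp_pos: [0.4302, -0.2037, 0.1102]
ee_rot: [[0.928, -0.373, -0.001], [-0.373, -0.928, 0.001], [-0.001, -0.0, -1.0]]
contact_force: [-0.2, -0.1, -3.3]
finger_gap: 0.703
finger_force: 40.0
```

Request:
drive_tool --increments '[[[0, 0.09, 0, 0, 0, 0, -1], [0, 0, 0, 0, 0, 0, -1], [0, 0, 0, 0, 0, 0, -1], [0, 0, 0, 0, 0, 0, -1], [0, 0, 0, 0, 0, 0, -1], [0, -0.09, 0, 0, 0, 0, -1], [0, 0, 0, 0, 0, 0, -1], [0, 0, 0, 0, 0, 0, -1], [0, 0, 0, 0, 0, 0, -1], [0, 0, 0, 0, 0, 0, -1]]]'

```text
time_s: 30.02
tcp_pos: [0.4302, -0.2037, 0.1109]
ee_rot: [[0.928, -0.373, 0.0], [-0.373, -0.928, -0.0], [0.0, -0.0, -1.0]]
contact_force: [0.3, 0.2, -4.3]
finger_gap: 0.701
finger_force: 40.0
```

```bash
python3 tq.py
```

```text
[ 0.0184 -0.078  -0.0008] [ 0.0024 -0.002  -0.0011  0.0024]
[ 0.0181 -0.0772 -0.0006] [ 0.0013 -0.0046  0.0003  0.0028]
[ 0.0179 -0.0769 -0.0005] [ 0.0012 -0.0042 -0.0023 -0.0015]
[ 0.0176 -0.0767 -0.0003] [ 0.0024 -0.0013  0.0009  0.0015]
[ 0.0174 -0.0766 -0.0003] [ 0.0001 -0.001  -0.0008 -0.0007]
t 30.27 tcp [ 0.4304 -0.2038  0.111 ] yaw -21.9 tilt [ 0.0001 -0.0001] shift [0. 0. 0.] rz -0.382 gap 0.695 F [-0.4  0.1 -3.2] ff 40.0
```

Request:
drive_tool --increments '[[[0, -0.09, 0, 0, 0, 0, -1], [0, 0, 0, 0, 0, 0, -1], [0, 0, 0, 0, 0, 0, -1], [0, 0, 0, 0, 0, 0, -1], [0, 0, 0, 0, 0, 0, -1], [0, 0.09, 0, 0, 0, 0, -1], [0, 0, 0, 0, 0, 0, -1], [0, 0, 0, 0, 0, 0, -1], [0, 0, 0, 0, 0, 0, -1], [0, 0, 0, 0, 0, 0, -1]]]'

```text
time_s: 31.52
tcp_pos: [0.4307, -0.204, 0.111]
ee_rot: [[0.928, -0.373, -0.0], [-0.373, -0.928, 0.0], [-0.0, -0.0, -1.0]]
contact_force: [-0.7, -0.4, -4.0]
finger_gap: 0.7
finger_force: 40.0
```

```bash
python3 tq.py
```

```text
[ 0.0174 -0.0771  0.0007] [-0.0044  0.0044 -0.0001 -0.0005]
[ 0.0176 -0.0779  0.0005] [-0.0023  0.002  -0.0011 -0.0003]
[ 0.0178 -0.0783  0.0004] [-0.003   0.0033  0.0004 -0.0017]
[ 0.018  -0.0785  0.0003] [-0.0024  0.0013  0.0009  0.0014]
[ 0.0181 -0.0787  0.0003] [-0.0021  0.0007  0.0006  0.0006]
t 31.77 tcp [ 0.4305 -0.2039  0.1109] yaw -21.9 tilt [-0.0002  0.0001] shift [0. 0. 0.] rz -0.382 gap 0.698 F [-0.3 -0.8 -5.4] ff 40.0
```

Joint torques show no change for any case, probably because joint friction hides it. I switch to the averaged wrist moment, with a diagonal tilt on this one.

Request:
drive_tool --increments '[[[-0.09, -0.09, 0, 0, 0, 0, -1], [0, 0, 0, 0, 0, 0, -1], [0, 0, 0, 0, 0, 0, -1], [0, 0, 0, 0, 0, 0, -1], [0, 0, 0, 0, 0, 0, -1], [0.09, 0.09, 0, 0, 0, 0, -1], [0, 0, 0, 0, 0, 0, -1], [0, 0, 0, 0, 0, 0, -1]]]'

```text
time_s: 32.78
tcp_pos: [0.4304, -0.2041, 0.1111]
ee_rot: [[0.928, -0.373, -0.001], [-0.373, -0.928, -0.001], [-0.001, 0.001, -1.0]]
contact_force: [0.1, 0.3, -3.5]
finger_gap: 0.699
finger_force: 40.0
```

```bash
cat > tq.py <<'E'
from h import *
import sys
T=[]
for i in range(int(sys.argv[1])):
    get_image("top");s=sense();R=np.array(s["ee_rot"]);T.append(R.T@s["ft_torque"])
T=np.array(T);print("torque tool mean",np.round(T.mean(0),4),"sem",np.round(T.std(0)/len(T)**.5,4),"med",np.round(np.median(T,0),4))
delta(s["tcp_pos"],0)
E
python3 tq.py 12
```

```text
torque tool mean [ 0.0355 -0.0344 -0.0029] sem [0.008  0.0098 0.0072] med [ 0.036  -0.0398  0.0015]
t 33.38 tcp [ 0.4305 -0.2038  0.1109] yaw -21.89 tilt [-0.0002  0.    ] shift [0. 0. 0.] rz -0.382 gap 0.7 F [-1.2 -0.5 -4.7] ff 40.0
```

Request:
drive_tool --increments '[[[0.09, 0.09, 0, 0, 0, 0, -1], [0, 0, 0, 0, 0, 0, -1], [0, 0, 0, 0, 0, 0, -1], [0, 0, 0, 0, 0, 0, -1], [0, 0, 0, 0, 0, 0, -1], [-0.09, -0.09, 0, 0, 0, 0, -1], [0, 0, 0, 0, 0, 0, -1], [0, 0, 0, 0, 0, 0, -1]]]'

```text
time_s: 34.38
tcp_pos: [0.4305, -0.2035, 0.1107]
ee_rot: [[0.928, -0.372, 0.001], [-0.372, -0.928, 0.001], [0.0, -0.001, -1.0]]
contact_force: [0.5, -0.2, -3.8]
finger_gap: 0.702
finger_force: 40.0
```

```bash
python3 tq.py 12
```

```text
torque tool mean [ 0.0488 -0.0406  0.0013] sem [0.0053 0.0083 0.0096] med [ 0.053  -0.0322 -0.0083]
t 34.98 tcp [ 0.4304 -0.2039  0.111 ] yaw -21.9 tilt [0. 0.] shift [0. 0. 0.] rz -0.382 gap 0.7 F [-0.1 -0.7 -4.3] ff 40.0
```

Level readings for L and R do not change with tilt direction (expected 0.043 Nm), which leaves the middle case. I set R back and check M with the wrist moment.

Request:
drive_tool --increments '[[[0, 0, 0, 0, 0, 0.05, -1], [0, 0, 0, 0, 0, 0.035, -1], [0, 0, 0, 0, 0, 0.014, -1], [0, 0, 0, 0, 0, 0, -1], [0, 0, 0, 0, 0, 0, 0.9], [0, 0, 0, 0, 0, 0, 1], [0, 0, 0, 0, 0, 0, 1], [0, 0, 0, 0, 0, -0.05, 1], [0, 0, 0, 0, 0, -0.06, 1]]]'

```text
time_s: 36.1
tcp_pos: [0.4296, -0.2032, 0.1224]
ee_rot: [[0.928, -0.373, -0.002], [-0.373, -0.928, 0.002], [-0.003, -0.001, -1.0]]
contact_force: [0.3, 0.5, 0.1]
finger_gap: 0.999
finger_force: 0.0
```

Request:
drive_tool --increments '[[[0, 0, 0, -0.0175, -0.0482, 0, 1], [0, 0, 0, -0.0175, -0.0482, 0, 1], [0, 0, 0, -0.0175, -0.0482, 0, 1], [0, 0, 0, -0.0175, -0.0482, 0, 1], [0, 0, -0.139, 0, 0, 0, 1], [0, 0, -0.139, 0, 0, 0, 1], [0, 0, -0.139, 0, 0, 0, 1], [0, 0, -0.139, 0, 0, 0, 1], [0, 0, 0, 0, 0, 0, 1]]]'

```text
time_s: 37.22
tcp_pos: [0.4375, 0.0011, 0.1222]
ee_rot: [[0.985, 0.171, 0.001], [0.171, -0.985, -0.0], [0.001, 0.0, -1.0]]
contact_force: [-0.5, -0.3, 0.1]
finger_gap: 1.0
finger_force: 0.0
```

```bash
python3 look.py; python3 -c "
from h import *
delta((.4375,.001,.011),9.9)"
```

```text
scene L (array([429.3, 208.2]), array([86.1, 66. ]), 22.3) 772
scene M (array([437.6,   0.7]), array([87.4, 66.8]), 9.7) 681
scene R (array([ 429.7, -205.9]), array([85.3, 72. ]), -22.5) 643
top L (array([429. , 208.4]), array([83.2, 66.2]), 22.2) 774
top R (array([ 430. , -204.6]), array([82.5, 65.7]), -22.1) 760
t 37.33 tcp [0.4375 0.0011 0.1221] yaw 9.83 tilt [ 0.0003 -0.0001] shift [-0.000e+00  1.000e-04  1.111e-01] rz -0.001 gap 1.001 F [-0.   0.1 -0.2] ff 0.0
```

Request:
drive_tool --increments '[[[0, 0, 0, 0, 0, 0.05, 1], [0, 0, 0, 0, 0, 0.04, 1], [0, 0, 0, 0, 0, 0.021, 1], [0, 0, 0, 0, 0, 0, -1], [0, 0, 0, 0, 0, 0, -1], [0, 0, 0, 0, 0, 0, -1], [0, 0, 0, 0, 0, 0, -1], [0, 0, 0, 0, 0, 0, -1], [0, 0, 0, 0, 0, -0.04, -1], [0, 0, 0, 0, 0, -0.06, -1]]]'

```text
time_s: 38.58
tcp_pos: [0.4348, 0.0017, 0.1097]
ee_rot: [[0.985, 0.173, -0.006], [0.173, -0.985, 0.001], [-0.006, -0.003, -1.0]]
contact_force: [1.5, -0.8, -3.7]
finger_gap: 0.7
finger_force: 40.0
```

Request:
drive_tool --increments '[[[-0.09, -0.09, 0, 0, 0, 0, -1], [0, 0, 0, 0, 0, 0, -1], [0, 0, 0, 0, 0, 0, -1], [0, 0, 0, 0, 0, 0, -1], [0, 0, 0, 0, 0, 0, -1], [0.045, 0.045, 0, 0, 0, 0, -1], [0.045, 0.045, 0, 0, 0, 0, -1], [0, 0, 0, 0, 0, 0, -1]]]'

```text
time_s: 39.58
tcp_pos: [0.4369, 0.0004, 0.1107]
ee_rot: [[0.985, 0.171, -0.001], [0.171, -0.985, -0.0], [-0.001, 0.0, -1.0]]
contact_force: [0.9, -0.5, -4.0]
finger_gap: 0.699
finger_force: 40.0
```

```bash
python3 tq.py 10
```

```text
torque tool mean [-0.0012  0.0031  0.0086] sem [0.0066 0.0077 0.0113] med [0.0002 0.0027 0.0132]
t 40.08 tcp [0.4375 0.0013 0.1109] yaw 9.98 tilt [-0.0002 -0.0001] shift [0. 0. 0.] rz 0.174 gap 0.7 F [ 0.1 -0.4 -3.5] ff 40.0
```

Request:
drive_tool --increments '[[[0.09, 0.09, 0, 0, 0, 0, -1], [0, 0, 0, 0, 0, 0, -1], [0, 0, 0, 0, 0, 0, -1], [0, 0, 0, 0, 0, 0, -1], [0, 0, 0, 0, 0, 0, -1], [-0.045, -0.045, 0, 0, 0, 0, -1], [-0.045, -0.045, 0, 0, 0, 0, -1], [0, 0, 0, 0, 0, 0, -1]]]'

```text
time_s: 41.08
tcp_pos: [0.4379, 0.0019, 0.111]
ee_rot: [[0.985, 0.175, 0.0], [0.175, -0.985, 0.001], [0.0, -0.001, -1.0]]
contact_force: [-0.8, 0.0, -4.3]
finger_gap: 0.698
finger_force: 40.0
```

```bash
python3 tq.py 10
```

```text
torque tool mean [ 0.0062 -0.0059 -0.0029] sem [0.0087 0.0068 0.0109] med [-0.0016 -0.0109  0.0164]
t 41.58 tcp [0.4374 0.001  0.1109] yaw 9.94 tilt [0.0001 0.0001] shift [0. 0. 0.] rz 0.173 gap 0.7 F [-0.7 -0.1 -4.5] ff 40.0
```

M shows no change either, but R had a clear constant moment offset. Check whether that comes from yaw by reading M at R's yaw.

Request:
drive_tool --increments '[[[0, 0, 0.139, 0, 0, 0, -1], [0, 0, 0.139, 0, 0, 0, -1], [0, 0, 0.139, 0, 0, 0, -1], [0, 0, 0.139, 0, 0, 0, -1], [0, 0, 0, 0, 0, 0, -1], [0, 0, 0, 0, 0, 0, -1]]]'

```text
time_s: 42.32
tcp_pos: [0.4374, 0.0011, 0.111]
ee_rot: [[0.929, -0.371, -0.0], [-0.371, -0.929, 0.0], [-0.0, -0.0, -1.0]]
contact_force: [0.6, 0.6, -4.0]
finger_gap: 0.698
finger_force: 40.0
```

```bash
python3 tq.py 8
```

```text
torque tool mean [ 0.0379 -0.0246 -0.0064] sem [0.0094 0.0161 0.0113] med [ 0.0425 -0.0103  0.001 ]
t 42.73 tcp [0.4374 0.0011 0.111 ] yaw -21.88 tilt [ 0. -0.] shift [0. 0. 0.] rz -0.382 gap 0.698 F [ 0.2  0.2 -3.8] ff 40.0
```

The offset comes from yaw, so the level reading does not discriminate. I read wrist moment and joint torque while tilted instead, with M back at its own yaw.

Request:
drive_tool --increments '[[[0, 0, -0.139, 0, 0, 0, -1], [0, 0, -0.139, 0, 0, 0, -1], [0, 0, -0.139, 0, 0, 0, -1], [0, 0, -0.139, 0, 0, 0, -1], [0, 0.08, 0, 0, 0, 0, -1], [0, 0, 0, 0, 0, 0, -1], [0, 0, 0, 0, 0, 0, -1], [0, 0, 0, 0, 0, 0, -1], [0, 0, 0, 0, 0, 0, -1], [0, 0, 0, 0, 0, 0, -1]]]'

```text
time_s: 43.98
tcp_pos: [0.4375, 0.0012, 0.1109]
ee_rot: [[0.982, 0.173, 0.078], [0.172, -0.985, 0.014], [0.08, -0.0, -0.997]]
contact_force: [0.3, -0.4, -4.5]
finger_gap: 0.701
finger_force: 40.0
```

```bash
cat > tq.py <<'E'
from h import *
import sys
T=[]
for i in range(int(sys.argv[1])):
    get_image("top");s=sense();R=np.array(s["ee_rot"]);T.append(R.T@s["ft_torque"])
    if i%2==0: print(np.round(s["tau"],4),end=" ")
T=np.array(T);print("\ntorque tool mean",np.round(T.mean(0),4),"sem",np.round(T.std(0)/len(T)**.5,4),"q",np.round(s["joint_pos"],4))
delta(s["tcp_pos"],0)
E
python3 tq.py 5
```

```text
[ 4.10000e-03 -2.15495e+01 -3.10788e+01  1.49400e-01 -2.96900e-01
  1.80000e-03] [ 5.50000e-03 -2.15376e+01 -3.10675e+01  1.49800e-01 -2.97000e-01
  1.60000e-03] [ 4.70000e-03 -2.15371e+01 -3.10587e+01  1.50000e-01 -2.97000e-01
  1.40000e-03] 
torque tool mean [-0.0006 -0.0974 -0.0228] sem [0.0084 0.013  0.0112] q [-0.2811 -0.2214  2.2134  0.0399  1.0781  1.0983]
t 44.23 tcp [0.4374 0.0012 0.1109] yaw 9.96 tilt [0.0786 0.0138] shift [0. 0. 0.] rz 0.174 gap 0.702 F [ 0.3 -0.2 -3.5] ff 40.0
```

Request:
drive_tool --increments '[[[0, -0.08, 0, 0, 0, 0, -1], [0, -0.08, 0, 0, 0, 0, -1], [0, 0, 0, 0, 0, 0, -1], [0, 0, 0, 0, 0, 0, -1], [0, 0, 0, 0, 0, 0, -1], [0, 0, 0, 0, 0, 0, -1], [0, 0, 0, 0, 0, 0, -1]]]'

```text
time_s: 45.1
tcp_pos: [0.4373, 0.0011, 0.111]
ee_rot: [[0.982, 0.173, -0.078], [0.172, -0.985, -0.014], [-0.079, 0.0, -0.997]]
contact_force: [0.0, -0.1, -4.0]
finger_gap: 0.7
finger_force: 40.0
```

```bash
python3 tq.py 5
```

```text
[-5.70000e-03 -2.59911e+01 -3.02266e+01 -5.65000e-02  1.84900e-01
 -1.80000e-03] [-6.60000e-03 -2.60056e+01 -3.02400e+01 -5.69000e-02  1.85100e-01
 -1.60000e-03] [-5.50000e-03 -2.60045e+01 -3.02491e+01 -5.69000e-02  1.85300e-01
 -1.50000e-03] 
torque tool mean [-0.0068  0.0794  0.0069] sem [0.0087 0.0144 0.0136] q [-0.2367 -0.0993  2.1079 -0.0341  1.2065  1.1737]
t 45.35 tcp [0.4374 0.0011 0.111 ] yaw 9.96 tilt [-0.0786 -0.0138] shift [0. 0. 0.] rz 0.174 gap 0.697 F [ 0.   0.1 -3.4] ff 40.0
```

Request:
drive_tool --increments '[[[0, 0.08, 0, 0, 0, 0, -1], [0, 0, 0, 0, 0, 0.05, -1], [0, 0, 0, 0, 0, 0.035, -1], [0, 0, 0, 0, 0, 0.014, -1], [0, 0, 0, 0, 0, 0, -1], [0, 0, 0, 0, 0, 0, 0.9], [0, 0, 0, 0, 0, 0, 1], [0, 0, 0, 0, 0, 0, 1], [0, 0, 0, 0, 0, -0.05, 1], [0, 0, 0, 0, 0, -0.06, 1]]]'

```text
time_s: 46.6
tcp_pos: [0.4363, 0.0014, 0.1224]
ee_rot: [[0.985, 0.173, -0.003], [0.173, -0.985, 0.001], [-0.003, -0.001, -1.0]]
contact_force: [2.3, -0.8, 0.6]
finger_gap: 1.003
finger_force: 0.0
```

Request:
drive_tool --increments '[[[0, 0, 0, 0.0069, -0.0514, 0, 1], [0, 0, 0, 0.0069, -0.0514, 0, 1], [0, 0, 0, 0.0069, -0.0514, 0, 1], [0, 0, 0, 0.0069, -0.0514, 0, 1], [0, 0, -0.108, 0, 0, 0, 1], [0, 0, -0.108, 0, 0, 0, 1], [0, 0, 0, 0, 0, 0, 1]]]'

```text
time_s: 47.48
tcp_pos: [0.4291, 0.2086, 0.1221]
ee_rot: [[0.925, 0.379, 0.0], [0.379, -0.925, 0.0], [0.0, 0.0, -1.0]]
contact_force: [0.3, -0.2, -0.4]
finger_gap: 1.0
finger_force: 0.0
```

```bash
python3 -c "
from h import *
delta((.4291,.2083,.011),22.4)"
```

```text
t 47.48 tcp [0.4291 0.2086 0.1221] yaw 22.28 tilt [0.0003 0.0001] shift [-1.000e-04  3.000e-04  1.111e-01] rz -0.002 gap 1.0 F [ 0.3 -0.2 -0.4] ff 0.0
```

Request:
drive_tool --increments '[[[0, 0, 0, 0, 0, 0.05, 1], [0, 0, 0, 0, 0, 0.04, 1], [0, 0, 0, 0, 0, 0.021, 1], [0, 0, 0, 0, 0, 0, -1], [0, 0, 0, 0, 0, 0, -1], [0, 0, 0, 0, 0, 0, -1], [0, 0, 0, 0, 0, 0, -1], [0, 0, 0, 0, 0, -0.04, -1], [0, 0, -0.118, 0, 0, -0.06, -1], [0, 0, -0.118, 0, 0, 0, -1]]]'

```text
time_s: 48.72
tcp_pos: [0.4324, 0.2092, 0.1159]
ee_rot: [[0.808, 0.589, 0.01], [0.589, -0.808, 0.002], [0.009, 0.004, -1.0]]
contact_force: [0.9, -0.3, -4.3]
finger_gap: 0.7
finger_force: 40.0
```

Request:
drive_tool --increments '[[[0, 0.08, 0, 0, 0, 0, -1], [0, 0, 0, 0, 0, 0, -1], [0, 0, 0, 0, 0, 0, -1], [0, 0, 0, 0, 0, 0, -1], [0, 0, 0, 0, 0, 0, -1], [0, 0, 0, 0, 0, 0, -1]]]'

```text
time_s: 49.48
tcp_pos: [0.4291, 0.2085, 0.1109]
ee_rot: [[0.808, 0.586, 0.064], [0.584, -0.81, 0.047], [0.08, -0.0, -0.997]]
contact_force: [-0.9, -0.7, -3.8]
finger_gap: 0.703
finger_force: 40.0
```

```bash
python3 tq.py 5
```

```text
[ 3.80000e-03 -2.60020e+01 -3.08326e+01  1.43000e-01 -3.02200e-01
  1.80000e-03] [ 4.00000e-03 -2.59929e+01 -3.08300e+01  1.43500e-01 -3.02900e-01
  1.50000e-03] [ 3.90000e-03 -2.59952e+01 -3.08259e+01  1.43600e-01 -3.03200e-01
  1.40000e-03] 
torque tool mean [-0.0381 -0.0924 -0.0103] sem [0.0145 0.0105 0.0139] q [ 0.1936 -0.1111  2.1187  0.0383  1.0617  1.1212]
t 49.73 tcp [0.4291 0.2084 0.111 ] yaw 35.85 tilt [0.0647 0.0468] shift [0. 0. 0.] rz 0.626 gap 0.7 F [-1.5  0.6 -3.7] ff 40.0
```

Request:
drive_tool --increments '[[[0, -0.08, 0, 0, 0, 0, -1], [0, -0.08, 0, 0, 0, 0, -1], [0, 0, 0, 0, 0, 0, -1], [0, 0, 0, 0, 0, 0, -1], [0, 0, 0, 0, 0, 0, -1], [0, 0, 0, 0, 0, 0, -1], [0, 0, 0, 0, 0, 0, -1]]]'

```text
time_s: 50.6
tcp_pos: [0.429, 0.2084, 0.111]
ee_rot: [[0.808, 0.586, -0.064], [0.584, -0.811, -0.047], [-0.08, 0.0, -0.997]]
contact_force: [-1.1, 0.0, -4.3]
finger_gap: 0.701
finger_force: 40.0
```

```bash
python3 tq.py 5
```

```text
[-5.80000e-03 -3.02840e+01 -3.01949e+01 -5.44000e-02  1.87700e-01
 -1.80000e-03] [-6.40000e-03 -3.02987e+01 -3.02092e+01 -5.48000e-02  1.88000e-01
 -1.70000e-03] [-5.50000e-03 -3.02982e+01 -3.02188e+01 -5.49000e-02  1.88100e-01
 -1.50000e-03] 
torque tool mean [-0.0235  0.0948  0.0107] sem [0.0078 0.0088 0.0168] q [ 2.3240e-01  9.0000e-04  2.0120e+00 -3.2800e-02  1.2027e+00  1.1903e+00]
t 50.85 tcp [0.4291 0.2084 0.111 ] yaw 35.86 tilt [-0.0647 -0.0468] shift [0. 0. 0.] rz 0.626 gap 0.702 F [-0.1  0.7 -3.9] ff 40.0
```

L and M behave identically when tilted, and R's torque showed the odd sign earlier, so R is suspected. Set L back and check R the same way.

Request:
drive_tool --increments '[[[0, 0.08, 0, 0, 0, 0, -1], [0, 0, 0.118, 0, 0, 0, -1], [0, 0, 0.118, 0, 0, 0.04, -1], [0, 0, 0, 0, 0, 0.045, -1], [0, 0, 0, 0, 0, 0.014, -1], [0, 0, 0, 0, 0, 0, -1], [0, 0, 0, 0, 0, 0, 0.9], [0, 0, 0, 0, 0, 0, 1], [0, 0, 0, 0, 0, -0.05, 1], [0, 0, 0, 0, 0, -0.06, 1]]]'

```text
time_s: 52.1
tcp_pos: [0.4284, 0.2082, 0.123]
ee_rot: [[0.925, 0.38, -0.002], [0.38, -0.925, -0.0], [-0.002, -0.0, -1.0]]
contact_force: [0.4, 0.0, 0.0]
finger_gap: 0.996
finger_force: 0.0
```

Request:
drive_tool --increments '[[[0, 0, 0, -0.01945, 0.0478, 0, 1], [0, 0, 0, -0.01945, 0.0478, 0, 1], [0, 0, 0, -0.01945, 0.0478, 0, 1], [0, 0, 0, -0.01945, 0.0478, 0, 1], [0, 0, 0, -0.01945, 0.0478, 0, 1], [0, 0, 0, -0.01945, 0.0478, 0, 1], [0, 0, 0, -0.01945, 0.0478, 0, 1], [0, 0, 0, -0.01945, 0.0478, 0, 1], [0, 0, 0.154, 0, 0, 0, 1], [0, 0, 0.154, 0, 0, 0, 1]]]'

```text
time_s: 53.35
tcp_pos: [0.4307, -0.2056, 0.1227]
ee_rot: [[0.997, 0.075, 0.001], [0.075, -0.997, -0.001], [0.001, 0.001, -1.0]]
contact_force: [-0.0, -0.3, -0.6]
finger_gap: 1.001
finger_force: 0.0
```

Request:
drive_tool --increments '[[[0, 0, 0.154, 0, 0, 0, 1], [0, 0, 0.154, 0, 0, 0, 1], [0, 0, 0.154, 0, 0, 0, 1], [0, 0, 0, 0, 0, 0, 1]]]'

```text
time_s: 53.85
tcp_pos: [0.4308, -0.2047, 0.1227]
ee_rot: [[0.929, -0.369, 0.001], [-0.369, -0.929, -0.001], [0.001, 0.0, -1.0]]
contact_force: [-0.1, 0.5, -0.4]
finger_gap: 0.996
finger_force: 0.0
```

```bash
python3 look.py; python3 -c "
from h import *
delta((.430,-.2046,.011),-22)"
```

```text
scene L (array([427.6, 207.1]), array([85.4, 66.6]), 22.1) 762
scene M (array([4.368e+02, 4.000e-01]), array([85.2, 66.5]), 10.6) 679
scene R (array([ 432., -205.]), array([82.5, 69.9]), -20.6) 600
top L (array([427.4, 207. ]), array([83.1, 66.1]), 22.6) 732
top M (array([436.,   0.]), array([82.1, 65.7]), 9.8) 754
t 53.95 tcp [ 0.4306 -0.2046  0.1224] yaw -21.65 tilt [ 0.0007 -0.0005] shift [-0.0007  0.0002  0.1114] rz 0.006 gap 1.002 F [ 0.6 -1.   0.9] ff 0.0
```

Request:
drive_tool --increments '[[[0, 0, 0.006, 0, 0, 0.05, 1], [0, 0, 0, 0, 0, 0.04, 1], [0, 0, 0, 0, 0, 0.021, 1], [0, 0, 0, 0, 0, 0, -1], [0, 0, 0, 0, 0, 0, -1], [0, 0, 0, 0, 0, 0, -1], [0, 0, 0, 0, 0, 0, -1], [0, 0, 0, 0, 0, -0.04, -1], [0, 0, 0, 0, 0, -0.06, -1], [0, 0, -0.114, 0, 0, 0, -1]]]'

```text
time_s: 55.2
tcp_pos: [0.4331, -0.2065, 0.1159]
ee_rot: [[0.964, -0.266, 0.008], [-0.265, -0.964, -0.006], [0.009, 0.004, -1.0]]
contact_force: [0.1, -0.2, -4.7]
finger_gap: 0.7
finger_force: 40.0
```

Request:
drive_tool --increments '[[[0, 0.08, 0, 0, 0, 0, -1], [0, 0, 0, 0, 0, 0, -1], [0, 0, 0, 0, 0, 0, -1], [0, 0, 0, 0, 0, 0, -1], [0, 0, 0, 0, 0, 0, -1], [0, 0, 0, 0, 0, 0, -1]]]'

```text
time_s: 55.95
tcp_pos: [0.4305, -0.2044, 0.1109]
ee_rot: [[0.96, -0.269, 0.077], [-0.268, -0.963, -0.021], [0.08, -0.0, -0.997]]
contact_force: [-0.6, -0.3, -4.3]
finger_gap: 0.707
finger_force: 40.0
```

```bash
python3 tq.py 5
```

```text
[ 3.60000e-03 -2.58727e+01 -3.07525e+01  1.28600e-01 -2.81700e-01
  1.30000e-03] [ 4.00000e-03 -2.58643e+01 -3.07510e+01  1.29000e-01 -2.82200e-01
  1.10000e-03] [ 2.80000e-03 -2.58668e+01 -3.07468e+01  1.29000e-01 -2.82400e-01
  1.00000e-03] 
torque tool mean [ 0.044  -0.1002  0.0017] sem [0.0115 0.0086 0.0054] q [-0.7021 -0.1124  2.1198  0.0382  1.0617  1.1235]
t 56.2 tcp [ 0.4305 -0.2044  0.111 ] yaw -15.6 tilt [ 0.077  -0.0215] shift [0. 0. 0.] rz -0.272 gap 0.7 F [ 1.4 -0.7 -3.1] ff 40.0
```

Request:
drive_tool --increments '[[[0, -0.08, 0, 0, 0, 0, -1], [0, -0.08, 0, 0, 0, 0, -1], [0, 0, 0, 0, 0, 0, -1], [0, 0, 0, 0, 0, 0, -1], [0, 0, 0, 0, 0, 0, -1], [0, 0, 0, 0, 0, 0, -1], [0, 0, 0, 0, 0, 0, -1]]]'

```text
time_s: 57.08
tcp_pos: [0.4303, -0.2044, 0.111]
ee_rot: [[0.96, -0.269, -0.077], [-0.268, -0.963, 0.021], [-0.08, 0.0, -0.997]]
contact_force: [0.7, -0.2, -4.3]
finger_gap: 0.7
finger_force: 40.0
```

```bash
python3 tq.py 5
```

```text
[-5.80000e-03 -3.01960e+01 -3.01565e+01 -5.21000e-02  1.65500e-01
 -1.30000e-03] [-6.10000e-03 -3.02099e+01 -3.01698e+01 -5.23000e-02  1.65600e-01
 -1.10000e-03] [-6.10000e-03 -3.02097e+01 -3.01794e+01 -5.25000e-02  1.65700e-01
 -1.00000e-03] 
torque tool mean [ 0.037   0.0553 -0.0099] sem [0.0097 0.0079 0.0069] q [-6.6350e-01 -2.0000e-04  2.0131e+00 -3.2600e-02  1.2028e+00  1.1924e+00]
t 57.33 tcp [ 0.4305 -0.2044  0.111 ] yaw -15.6 tilt [-0.0769  0.0215] shift [0. 0. 0.] rz -0.272 gap 0.703 F [-0.1  0.3 -4.8] ff 40.0
```

R's torque swing drops by 0.046 Nm (0.483 against 0.530 for L and 0.525 for M), with the expected sign and size. R is the rattler. Level it and carry it over the lens.

Request:
drive_tool --increments '[[[0, 0.08, 0, 0, 0, -0.025, -1], [0, 0, 0, 0, 0, 0, -1], [0, 0, 0, 0.024, -0.04, 0, -1], [0, 0, 0, 0.024, -0.04, 0, -1], [0, 0, 0, 0.024, -0.04, 0, -1], [0, 0, 0, 0.024, -0.04, 0, -1], [0, 0, 0, 0.018, -0.03, 0, -1], [0, 0, 0, 0.012, -0.018, 0, -1], [0, 0, 0, 0, 0, 0, -1], [0, 0, 0, 0, 0, 0, -1]]]'

```text
time_s: 58.58
tcp_pos: [0.6088, -0.0388, 0.1348]
ee_rot: [[0.963, -0.269, -0.002], [-0.269, -0.963, -0.0], [-0.002, 0.001, -1.0]]
contact_force: [-0.5, -0.6, -4.2]
finger_gap: 0.702
finger_force: 40.0
```

```bash
python3 - <<'E'
from h import *
delta((.608,-.038,.136),6.1)
for cam in("scene","top"):
    im,d=get_image(cam);P=cloud(cam,d)
    if cam=="scene": cv2.imwrite("pics/end.png",im)
    m=(d>0)&(np.hypot(P[...,0]-.608,P[...,1]+.038)<.075)&(P[...,2]>.163)&(P[...,2]<.182)
    if m.sum()>30: print(cam,rect(P[m]),np.median(P[m][:,2]),m.sum())
E
```

```text
t 58.58 tcp [ 0.6088 -0.0388  0.1348] yaw -15.61 tilt [-0.0023 -0.0001] shift [-0.001  -0.0006 -0.0012] rz -0.379 gap 0.702 F [-0.5 -0.6 -4.2] ff 40.0
scene (array([622.6, -42.8]), array([87.4, 54.8]), 72.0) 0.17236281600265072 517
```

View pics/end.png

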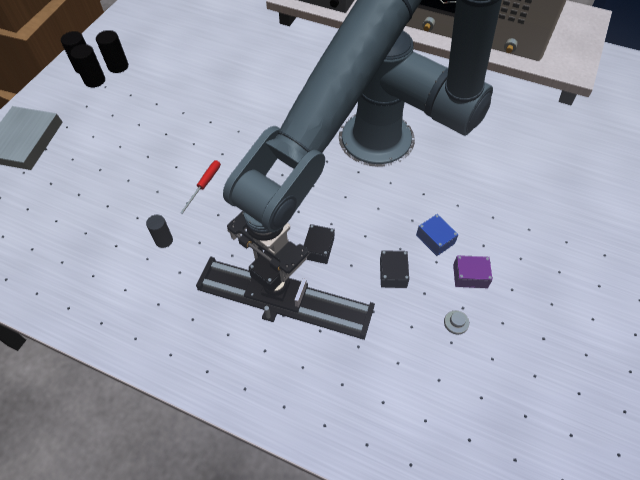

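The case is held over the lens at about (270,275), the left and middle cases stand at (395,268) and (319,243), and the tools are untouched. One small trim, settle, and hand in.

Request:
drive_tool --increments '[[[0, 0, 0, -0.001, -0.0006, -0.002, -1], [0, 0, 0, 0, 0, 0, -1], [0, 0, 0, 0, 0, 0, -1], [0, 0, 0, 0, 0, 0, -1], [0, 0, 0, 0, 0, 0, -1]]]'

```text
time_s: 59.3
tcp_pos: [0.6088, -0.0376, 0.1378]
ee_rot: [[0.963, -0.269, -0.0], [-0.269, -0.963, 0.0], [-0.0, -0.0, -1.0]]
contact_force: [-1.2, -0.3, -3.6]
finger_gap: 0.703
finger_force: 40.0
```

```bash
python3 - <<'E'
from h import *
delta((.608,-.038,.137),6.1)
print(close_job())
E
```

```text
t 59.3 tcp [ 0.6088 -0.0376  0.1378] yaw -15.59 tilt [-0.0001  0.    ] shift [-0.0007  0.0006  0.0008] rz -0.379 gap 0.703 F [-1.2 -0.3 -3.6] ff 40.0
the job is handed in; nothing more can be done
None
```

Handed in at 59.3 s: carrier clicked into the detent, and the rattling right case held level with its underside about 45 mm above the lens; the other two stand about 4 mm (left) and 3 mm (middle) off their spots, and the tools weren't touched.

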